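# Start a self-tapping wing screw in the stop block of a packing jig

## Robot

A 7-joint arm with a two-finger parallel gripper is mounted at the origin on a cart in front of the work surface, level with it; the furniture and walls round the work are solid. World frame = base frame: x ahead of the robot, y to its left, z up, the work surface at z = 0. Lengths are in m, angles in rad, forces in N, time in s.
With the tool pointing down it reaches from about 0.4 to 0.85 m from the base axis. Payload 4.5 kg.
Tool frame: the origin (TCP) lies midway between the tips of the shut fingers; the grasp point (between the pads) lies 19 mm behind it; x points along the fingers, y is the direction in which the jaws open and shut, and the axes are right-handed (so a half turn about x gives the same grasp; the last joint's range is limited). The gripper opens to 88 mm and grips with 3 to 60 N. Pads are 18 mm wide; open, the fingers measure 123 mm over their backs; the gripper's body (75 mm by 187 mm) begins 45 mm behind the grasp point.
Start: joints at [-1.196, 0.689, -0.195, 1.565, 0.157, 0.902, -0.215], TCP at [0.209, 0.589, 0.239] pointing down, gripper open.
Joint ranges: [-3.01, 3.01], [-0.46, 2.08], [-1.47, 1.51], [0.13, 2.56], [-1, 4.14], [0.04, 2.09], [-2.66, 2.66]. Speed limits (rad/s): [2.57, 2.57, 3.14, 3.14, 3.14, 3.14, 3.14].

## Interface

Orientations are given as a unit quaternion [x, y, z, w].
In Python, from plant import r gives the robot as it stands.
- The arm moves only by the tool arm_command, never from a script. Its argument "plan" is a list of rows, each a list of 5 numbers: the finger opening in m, from 0 to 0.0881, then the shift along the tool's x, y, z in m, then the turn about the tool's x in rad. In form: [[grip, dx, dy, dz, roll], ...]. A call has 1 to 12 rows; each row shifts and turns the commanded pose from where the row before left it, along the tool's axes as they then stand; what a row does not reach is not made up. A row lasts 1/8 s, in which the tool goes at most 62.5 mm and 10.7 degrees, less where a joint would pass 70% of its speed; a pose out of reach is approached as far as the arm can. A call is refused whole if a number of a shift passes 0.0625 or a number of a turn 0.188, either way. A call with a gripper value outside its range is refused whole. The fingers move at their own pace and stop on an object; "force" is the grip in N (left out, the last holds). Time passes only in rows, so rows that do not move let the fingers close. It gives the time, the measured TCP pose, the force and the opening at its end, in the units of the state.
- r.get_state(): the state, without advancing time (a new reading comes with each control period).
- r.snapshot(name): name is "scene" or "top" or "wrist"; returns (picture, depth): 420x560x3 uint8, red, green, blue; 420x560 float32, m along the optical axis (not along the pixel's ray), 0 where there is no reading.
- r.calibration(name): a dict with "fx", "fy", "cx", "cy" (pixels), "k1" (the pictures are not rectified: a ray, as slopes to the right and down, at radius r is drawn at 1 + k1 r^2 times it, then the intrinsics apply), "eye" and "orientation" of the camera in the world; the wrist camera has in their place "mount" (4x4, takes a point from camera to tool coordinates, whose origin is the TCP and whose axes are the tool frame's). Camera axes: x right, y down, z forward; pixel columns grow to the right and rows downward; lengths in m; the calibration is good to about 2 mm. A picture is of the moment at which its call begins: read the wrist's pose just before it. calibration takes no time and is no camera call.
- r.finish_job(): hands the job in, once; it reports no verdict.
The state is a dict: "clock": time; "q": joint angles; "qd": joint speeds; "joint_torque": joint torques, N m; "tool_pos": TCP position; "eef_rot": TCP orientation; "contact_force": force on the tool from outside, world axes, zero at the start; "moment": the same for the moment, N m; "opening": opening from 0.0 (shut) to 1.0 (fully open).
Only numpy, scipy, OpenCV 4.12 (cv2) and the standard library are available. Lean on these libraries where they do the work, as an engineer would, in place of code of your own. Each camera call takes 0.05 s, during which the arm holds its last target.

## Task

Take the orange wing screw out of its rack, stand it in the pilot hole of the wooden stop block on the jig, and start its thread: keep pressing it firmly down (about 20 N, never more than 30 N, which splits the block) while turning it clockwise, seen from above, by about a quarter turn, following it down as it cuts in. Then let go, leaving it standing upright in the hole, and do not disturb the pump bottle or the glue stick.

Things in the scene. Friction and masses are not known exactly. Their poses are not given: they have to be found in the camera images.
- screw_head (a point): centre of the orange plastic wing of the screw. The wing is a plate 12 mm thick (along this frame's x), 36 mm wide (y) and 28 mm high (z, up along the screw); grip it across its 12 mm thickness. Below it a round 10 mm steel shank with a rounded tip; the tip lies 74 mm below this point, the wing's lower edge 14 mm below it. 50 g. At the start the screw stands loosely, 26 mm deep, in one of the two holes of the rack
- screw_rack: fixed grey plastic block, 50 (x) x 110 (y) x 36 mm high, origin at the centre of its underside, with two 12 mm holes 26 mm deep at y = -30 and +30 mm; the screw stands in the one at -30
- jig: the packing jig: fixed 190 x 200 mm black rubber base with four rubber feet, origin at the centre of its underside on the table. On the feet rests a plywood board 180 (x) x 190 (y) mm, top 26 mm above the table, with a 60 x 60 x 45 mm light wooden stop block at its centre (top 71 mm above the table) and a 20 mm high fence along its +x edge. The board gives straight down on its feet by about 1 mm per 5 N, at most 9 mm, and springs back
- pilot_hole (a point): centre of the mouth of the vertical pilot hole, in the top face of the stop block, 71 mm above the table; z points up. The hole is 11.5 mm wide, countersunk 3 mm at the mouth; it is blind, and how deep it was drilled is not known: 22 to 40 mm. The tip must be felt to touch its end
- thread (a joint): how far the screw has cut its thread, in rad of turning: 0 at the start, grows with clockwise turning, 2 at most. The wood at the end of the hole holds against pushing alone; the tip takes hold only while pressed with about 10 to 12 N or more and slips round if pressed less. Each rad takes the tip 1.2 mm deeper, so the pressure falls by about 6 N per rad unless the screw is followed down
- pump_bottle: dark pump bottle with cream label and black top, 50 mm wide, 160 mm high, loose; origin at the centre of its underside. Leave alone
- glue: blue and white glue stick standing on end, 28 mm wide, 98 mm high, loose; origin at the centre of its underside. Leave alone
Not all that is in view belongs to the job. What is meant by the part that bears screw_head is not turquoise, and is the smaller of those in its own colour.

How it is judged:
On the way, in this order (a step that is already met when the one before it is completed fails the run):
1. the screw stands upright in the pilot hole (z of screw_head in the frame of pilot_hole below 0.056 m and horizontal distance between screw_head and pilot_hole below 0.008 m and angle between screw_head's own z axis and vertical below 0.12 rad), for 0.2 s.
2. the thread has been started by pressing and turning (at least 1 rad cut) (value of joint thread above 1 rad), for 0.2 s.
At the end, for the whole second after the job is handed in: the thread is cut by at least 1 rad (57 degrees), and the released screw stands in the pilot hole: wing centre less than 53.5 mm above the mouth and within 8 mm of its axis, tilted less than 0.12 rad (value of joint thread above 1 rad and z of screw_head in the frame of pilot_hole below 0.0535 m and horizontal distance between screw_head and pilot_hole below 0.008 m and angle between screw_head's own z axis and vertical below 0.12 rad); the robot touches nothing.
It fails at once if the block is pressed down (or otherwise displaced) by more than 6.2 mm on its rubber feet, a push of about 32 N, which splits it (distance of pilot_hole from where it was at the start of the episode above 0.0062 m).
It fails at once if the pump bottle is displaced by more than 30 mm or tipped (distance of pump_bottle from where it was at the start of the episode above 0.03 m or angle between pump_bottle's own z axis and vertical above 0.3 rad).
It fails at once if the glue stick is displaced by more than 30 mm or tipped (distance of glue from where it was at the start of the episode above 0.03 m or angle between glue's own z axis and vertical above 0.3 rad).
It also fails if it takes over 53 s, if anything falls off the work surface, if the arm or the gripper's body presses on something with over 40 N, if the wrist force passes 120 N, or if a joint passes its speed limit or range.

## Working session

There is one attempt and no reset: what is moved stays moved. The work goes in short steps, Python scripts to look and compute and a tool call to move; the robot and the scene stay as the last step left them, time stands still between calls to the robot, and variables do not carry over. Pictures are saved under pics/ and viewed, and the job is handed in when it is done.

Besides the shell and the picture viewer there is one more tool, called by a JSON object that holds its "method" and its "body", one argument or row to a line. arm_command: Moves the arm, as the interface text tells. Its arguments: {"type":"object","properties":{"plan":{"type":"array","items":{"type":"array","items":{"type":"number"}}},"force":{"type":"number"}},"required":["plan"]}

```bash
ls; mkdir -p pics; cat > h.py <<'E'
import numpy as np, cv2
from plant import r
from scipy.spatial.transform import Rotation as R
def snap(n,name):
    s=r.get_state(); p,d=r.snapshot(n); cv2.imwrite(f'pics/{name}.png',cv2.cvtColor(p,cv2.COLOR_RGB2BGR)); np.savez(f'pics/{name}.npz',p=p,d=d,pos=s['tool_pos'],rot=s['eef_rot'],cam=n); return p,d
def campose(c,z=None):
    cal=r.calibration(c)
    if 'mount' in cal:
        T=np.eye(4); T[:3,:3]=R.from_quat(z['rot']).as_matrix(); T[:3,3]=z['pos']; return cal,T@np.array(cal['mount'])
    T=np.eye(4); o=np.array(cal['orientation']); T[:3,:3]=R.from_quat(o).as_matrix() if o.size==4 else o; T[:3,3]=cal['eye']; return cal,T
def ray(cal,T,uv):
    K=np.array([[cal['fx'],0,cal['cx']],[0,cal['fy'],cal['cy']],[0,0,1]],float)
    x=cv2.undistortPoints(np.array(uv,float).reshape(-1,1,2),K,np.array([cal['k1'],0,0,0,0.])).reshape(-1,2)
    return np.c_[x,np.ones(len(x))]
def load(name):
    z=np.load(f'pics/{name}.npz'); cal,T=campose(str(z['cam']),z); return z,cal,T
def onplane(name,uv,h):
    z,cal,T=load(name); d=ray(cal,T,uv)@T[:3,:3].T; e=T[:3,3]; return e+d*((h-e[2])/d[:,2])[:,None]
def bydepth(name,uv):
    z,cal,T=load(name); uv=np.array(uv); dd=z['d'][uv[:,1].astype(int),uv[:,0].astype(int)]
    return (ray(cal,T,uv)*dd[:,None])@T[:3,:3].T+T[:3,3]
E
python3 - <<'E'
from h import *
for n in ['scene','top','wrist']: snap(n,n+'0')
print(r.get_state())
for n in ['scene','top','wrist']:print(r.calibration(n))
E
```

```text
pics
{'clock': 0.15, 'q': array([-1.19621087,  0.68976911, -0.19456135,  1.56609225,  0.15731985,
        0.90252004, -0.2151232 ]), 'qd': array([ 4.42041905e-05, -1.71890433e-03,  2.08631954e-03, -3.87219477e-03,
       -7.59767078e-04,  3.69115704e-04,  2.60492796e-04]), 'joint_torque': array([-2.25702047e-04, -5.27863419e+01, -1.26840111e+00, -1.53586489e+01,
       -5.25868696e-02,  3.88612665e-03,  9.32208695e-05]), 'tool_pos': array([0.20875335, 0.58859587, 0.23811244]), 'eef_rot': array([ 0.11938532,  0.69691916, -0.12036686,  0.69682325]), 'contact_force': array([-0.17856171,  0.33622539, -0.75899669]), 'moment': array([ 0.02055689,  0.04384577, -0.02681211]), 'opening': 1.0038737119909873}
{'fx': 414.5652188759541, 'fy': 414.5652188759541, 'cx': 289.45895937211384, 'cy': 210.3124456268303, 'k1': -0.07704411705531021, 'eye': array([-0.00779439,  0.45223598,  0.50938202]), 'orientation': array([-0.39160876,  0.77714704, -0.43617635,  0.22898745])}
{'fx': 388.95562593837826, 'fy': 388.95562593837826, 'cx': 278.9703692255967, 'cy': 202.99441887703344, 'k1': -0.07944515072107475, 'eye': array([0.43728238, 0.05636668, 0.92829079]), 'orientation': array([ 0.70727562, -0.70219646,  0.06237378, -0.05282842])}
{'fx': 300.845168056449, 'fy': 300.845168056449, 'cx': 279.2112941914869, 'cy': 202.2807616252195, 'k1': -0.06777771956099844, 'mount': array([[-5.93298399e-05, -2.83137868e-01,  9.59079217e-01,
        -1.47682649e-01],
       [ 9.99999678e-01, -7.83760256e-04, -1.69519247e-04,
        -1.43741251e-05],
       [ 7.99685490e-04,  9.59078898e-01,  2.83137823e-01,
        -7.35687552e-02],
       [ 0.00000000e+00,  0.00000000e+00,  0.00000000e+00,
         1.00000000e+00]])}
```

View pics/scene0.png

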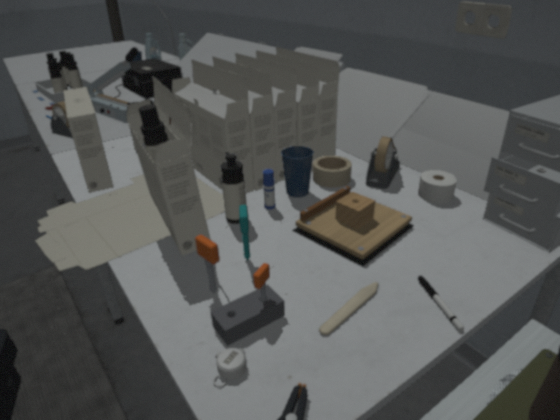

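View pics/top0.png

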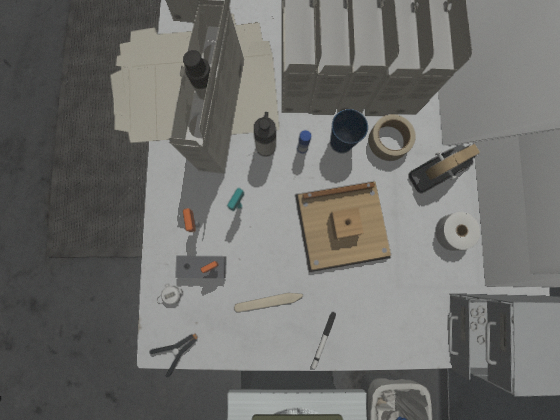

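View pics/wrist0.png

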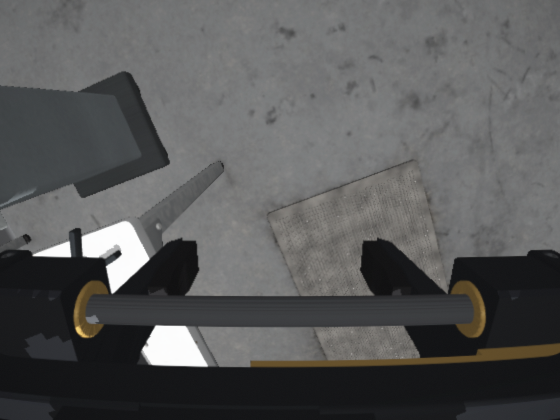

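Candidates: orange wing in the rack (scene 261,275; top 209,267), a larger orange one standing loose (scene 207,248; top 188,218), and a turquoise one (scene 245,230; top 235,198). The one in the rack fits: it is the smaller of the two orange ones and stands in a rack hole. I'll confirm it in a crop.

```bash
python3 - <<'E'
from h import *
a=cv2.imread('pics/scene0.png')[215:345,180:300]; b=cv2.imread('pics/top0.png')[170:300,160:270]
c=cv2.imread('pics/top0.png')[175:275,290:395]
f=lambda x:cv2.resize(x,(390,400),interpolation=cv2.INTER_CUBIC)
cv2.imwrite('pics/crop0.png',np.clip(np.hstack([f(a),f(b)])*1.6,0,255).astype(np.uint8))
cv2.imwrite('pics/crop1.png',np.clip(cv2.resize(c,None,fx=5,fy=5,interpolation=cv2.INTER_CUBIC)*1.6,0,255).astype(np.uint8))
z,cal,T=load('top0'); p=z['p']; 
hsv=cv2.cvtColor(p,cv2.COLOR_RGB2HSV); m=cv2.inRange(hsv,(3,150,80),(16,255,255))
n,l,s,cen=cv2.connectedComponentsWithStats(m)
for i in range(1,n):
    if s[i][4]>20:
        v,u=np.where(l==i); P=bydepth('top0',np.c_[u,v]); 
        print(s[i],cen[i],cv2.minAreaRect(np.c_[u,v].astype(np.float32)),np.median(P,0),P[:,2].max(), np.percentile(P[:,2],[10,50,90]))
        t=P[P[:,2]>P[:,2].max()-.008][:,:2].astype(np.float32); rr=cv2.minAreaRect(t); print(rr,cv2.boxPoints(rr))
print(bydepth('top0',[(186,266),(345,212),(347,222)]),onplane('top0',[(186,266)],.036),onplane('top0',[(347,222)],.071))
E
```

```text
[183 209   9  21 121] [187.23140496 218.98347107] ((187.18917846679688, 219.13514709472656), (20.056676864624023, 6.247161388397217), 80.53767395019531) [0.53516201 0.23868257 0.11643049] 0.11969573442466919 [0.11516486 0.11643049 0.11815838]
((0.534904420375824, 0.23865655064582825), (0.042375847697257996, 0.01322527788579464), 11.518346786499023) [[0.5128228  0.24090518]
 [0.51546365 0.22794624]
 [0.55698603 0.23640792]
 [0.5543452  0.24936686]]
[201 262  15  10  57] [208.33333333 266.50877193] ((208.11793518066406, 266.7122802734375), (3.6908857822418213, 15.637700080871582), 60.945396423339844) [0.43583698 0.19421305 0.09723323] 0.10049833768254812 [0.09560477 0.09723323 0.09944167]
((0.4363086223602295, 0.19451066851615906), (0.00785120390355587, 0.03271482512354851), 30.120210647583008) [[0.42470467 0.20668948]
 [0.44112146 0.178392  ]
 [0.44791257 0.18233186]
 [0.4314958  0.21062934]]
[[ 0.43732908  0.2603995   0.01221621]
 [ 0.55897495 -0.10224869  0.07286529]
 [ 0.54002924 -0.11194261  0.04298676]] [[0.43732786 0.25510226 0.036     ]] [[ 0.53677807 -0.10661688  0.071     ]]
```

View pics/crop0.png

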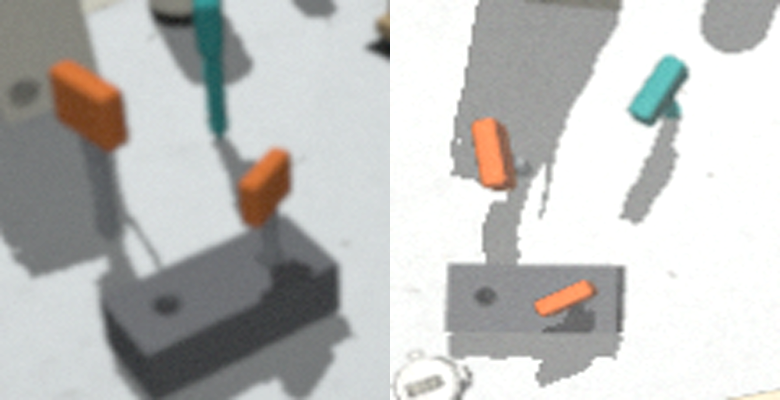

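View pics/crop1.png

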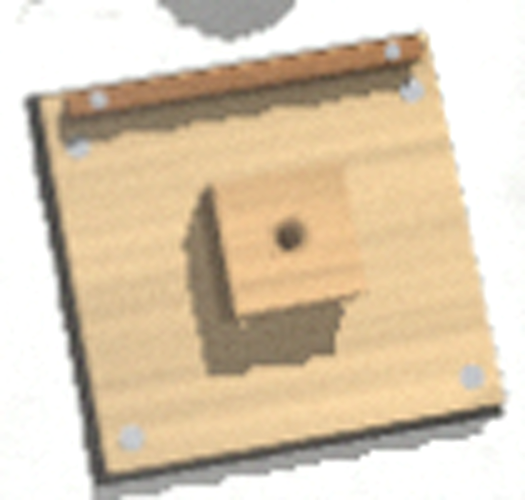

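The crops confirm it: the smaller orange wing stands in the rack hole, with the free hole beside it at top (186,266). The pilot hole is at about top (348,222). Next I measure the hole, the obstacles and the tool axes.

```bash
python3 - <<'E'
from h import *
z,cal,T=load('top0'); g=cv2.cvtColor(z['p'],cv2.COLOR_RGB2GRAY)
sub=g[216:229,341:355]; print(sub.min(),np.median(sub)); 
m=np.zeros_like(g); m[216:229,341:355]=sub<0.65*np.median(sub); v,u=np.where(m>0); print(u.mean(),v.mean(),len(u)); print('hole top',onplane('top0',[(u.mean(),v.mean())],.0705))
vv,uu=np.mgrid[0:420:2,130:480:2]; P=bydepth('top0',np.c_[uu.ravel(),vv.ravel()]); d=z['d'][vv.ravel(),uu.ravel()]
ok=(d>0)
for lo,hi in [(.1,.15),(.15,.2),(.2,.3),(.3,.5)]:
    s=P[ok&(P[:,2]>lo)&(P[:,2]<hi)&(P[:,0]<.75)]
    H=s[(s[:,1]>0)&(s[:,1]<.4)]; print(lo,hi,len(s), H[:,0].min() if len(H) else None, H[np.argsort(H[:,0])[:4]].round(3).tolist())
v0=r.get_state(); M=R.from_quat(v0['eef_rot']).as_matrix(); print(M.round(4))
# scene cam rays for screw wing and hole
z,cal,T=load('scene0'); hsv=cv2.cvtColor(z['p'],cv2.COLOR_RGB2HSV); m=cv2.inRange(hsv,(3,150,60),(16,255,255)); m[:,:252]=0; m[:262]=0;m[300:]=0;m[:,275:]=0
v,u=np.where(m>0); print(u.mean(),v.mean(),onplane('scene0',[(u.mean(),v.mean())],.084)); 
g=cv2.cvtColor(z['p'],cv2.COLOR_RGB2GRAY); 
cv2.imwrite('pics/c2.png',cv2.resize(z['p'][185:235,330:385,::-1],None,fx=10,fy=10,interpolation=cv2.INTER_CUBIC))
E
```

```text
49 124.0
347.3 221.9 20
hole top [[ 0.53706455 -0.10739033  0.0705    ]]
0.1 0.15 768 0.5122073132140454 [[0.512, 0.241, 0.114], [0.512, 0.237, 0.114], [0.513, 0.233, 0.11], [0.513, 0.23, 0.104]]
0.15 0.2 362 0.6616001495562114 [[0.662, 0.192, 0.183], [0.662, 0.191, 0.169], [0.662, 0.194, 0.196], [0.662, 0.197, 0.154]]
0.2 0.3 191 0.6620368791024 [[0.662, 0.196, 0.208], [0.662, 0.2, 0.208], [0.662, 0.201, 0.22], [0.662, 0.204, 0.207]]
0.3 0.5 2 0.7157126925395074 [[0.716, 0.178, 0.3], [0.738, 0.176, 0.301]]
[[-4.000e-04  3.342e-01  9.425e-01]
 [-1.300e-03  9.425e-01 -3.342e-01]
 [-1.000e+00 -1.400e-03  1.000e-04]]
260.8356807511737 275.34272300469485 [[0.43434111 0.1941053  0.084     ]]
```

View pics/c2.png

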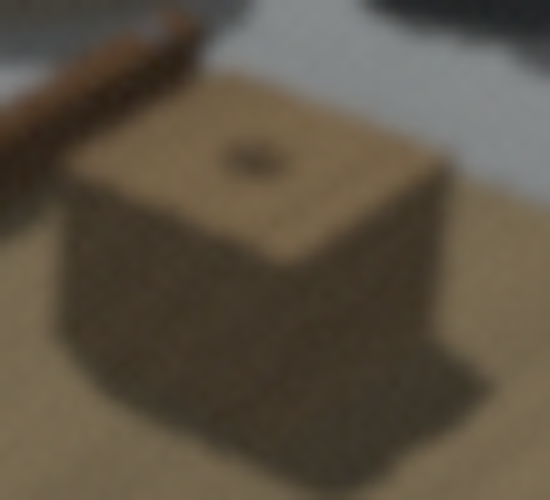

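The hole is at about (0.537,-0.107) and the screw at about (0.435,0.194), with the wing's normal at about 30° yaw. I move above the screw.

{"method": "arm_command", "body": {
  "plan": [
    [0.06,0.003,-0.0246,0.0288,0],
    [0.06,0.003,-0.0246,0.0288,0],
    [0.06,0.003,-0.0246,0.0288,0],
    [0.06,0.003,-0.0246,0.0288,0],
    [0.06,0.003,-0.0246,0.0288,0],
    [0.06,0.003,-0.0246,0.0288,0],
    [0.06,0.003,-0.0246,0.0288,0],
    [0.06,0.003,-0.0246,0.0288,0],
    [0.06,0.003,-0.0246,0.0288,0],
    [0.06,0.003,-0.0246,0.0288,0],
    [0.06,0.003,-0.0246,0.0288,0],
    [0.06,0.003,-0.0246,0.0288,0]
  ]
}}

```text
clock: 1.65
tool_pos: [0.4365, 0.1943, 0.2025]
eef_rot: [0.12, 0.697, -0.12, 0.697]
contact_force: [1.0, 0.9, 0.0]
opening: 0.681
```

{"method": "arm_command", "body": {
  "plan": [
    [0.06,0,0,0,0.177],
    [0.06,0,0,0,0.177],
    [0.06,0,0,0,0.177],
    [0.06,0,0,0,0.177],
    [0.06,0,0,0,0],
    [0.06,0,0,0,0]
  ]
}}

```text
clock: 2.4
tool_pos: [0.4359, 0.1954, 0.2027]
eef_rot: [0.353, 0.613, -0.353, 0.613]
contact_force: [-0.3, 0.5, 0.3]
opening: 0.682
```

```bash
python3 - <<'E'
from h import *
s=r.get_state(); print(s['clock'],s['tool_pos'],s['q'].round(2),s['contact_force'].round(2)); M=R.from_quat(s['eef_rot']).as_matrix(); print(M.round(4)); snap('wrist','wrist1')
E
```

```text
2.4 [0.43585354 0.19540005 0.20265328] [-0.49  0.56 -0.04  2.04  0.04  0.54 -0.04] [-0.34  0.45  0.25]
[[-2.000e-04  8.653e-01  5.013e-01]
 [ 0.000e+00  5.013e-01 -8.653e-01]
 [-1.000e+00 -1.000e-04 -1.000e-04]]
```

View pics/wrist1.png

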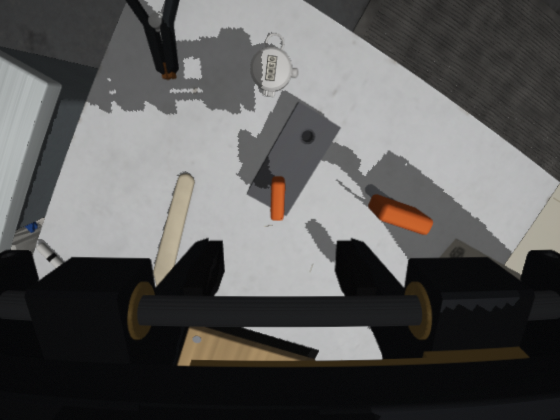

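The wrist view shows the wing (278,199) standing vertical in the picture, so the jaw direction is aligned. I measure the offset.

```bash
cat >> h.py <<'E'
def wing(name,roi):
    z,cal,T=load(name); hsv=cv2.cvtColor(z['p'],cv2.COLOR_RGB2HSV); m=cv2.inRange(hsv,(2,140,60),(18,255,255))
    k=np.zeros_like(m); u0,v0,u1,v1=roi; k[v0:v1,u0:u1]=1; v,u=np.where((m>0)&(k>0)); uv=np.c_[u,v]
    P=bydepth(name,uv); W=z['d'][v,u]>0
    Q=(P-z['pos'])@R.from_quat(z['rot']).as_matrix()
    t=W&(P[:,2]>np.percentile(P[W][:,2],98)-.006)
    return uv,P,Q,t
E
python3 - <<'E'
from h import *
uv,P,Q,t=wing('wrist1',(262,165,295,232))
print(len(uv),t.sum(),P[t].mean(0),P[t][:,2].max(),'tool',Q[t].mean(0),Q[t].min(0),Q[t].max(0))
print(cv2.minAreaRect(Q[t][:,1:].astype(np.float32)),cv2.minAreaRect(uv.astype(np.float32)))
g=np.load('pics/wrist1.npz')['p'].mean(2)
print(onplane('wrist1',[(308,136)],.036), onplane('wrist1',[(278,199)],.098))
E
```

```text
556 502 [0.43330564 0.1956327  0.09907198] 0.10111803573594214 tool [ 0.10358171 -0.00207361 -0.00147009] [ 0.10153587 -0.00770806 -0.01802582] [0.10743617 0.0037713  0.01647299]
((-0.0019389493390917778, -0.0007685311138629913), (0.011404622346162796, 0.034495044499635696), 0.26478931307792664) ((277.5, 198.0), (42.0, 13.0), 90.0)
[[0.43520983 0.25463979 0.036     ]] [[0.43359464 0.19632511 0.098     ]]
```

{"method": "arm_command", "body": {
  "plan": [
    [0.05,0.0224,-0.002,-0.001,0],
    [0.05,0.0224,0,0,0],
    [0.05,0.0224,0,0,0],
    [0.05,0.0224,0,0,0],
    [0.05,0.0224,0,0,0],
    [0.05,0.0224,0,0,0],
    [0.05,0,0,0,0],
    [0.05,0,0,0,0]
  ]
}}

```text
clock: 3.45
tool_pos: [0.434, 0.1953, 0.0688]
eef_rot: [0.354, 0.612, -0.354, 0.612]
contact_force: [-0.5, -0.3, 0.1]
opening: 0.565
```

```bash
python3 - <<'E'
from h import *
s=r.get_state(); print(s['clock'],s['tool_pos'],s['contact_force'].round(2)); snap('wrist','wrist2')
E
```

```text
3.45 [0.434013   0.1953257  0.06883673] [-0.52 -0.32  0.05]
```

View pics/wrist2.png

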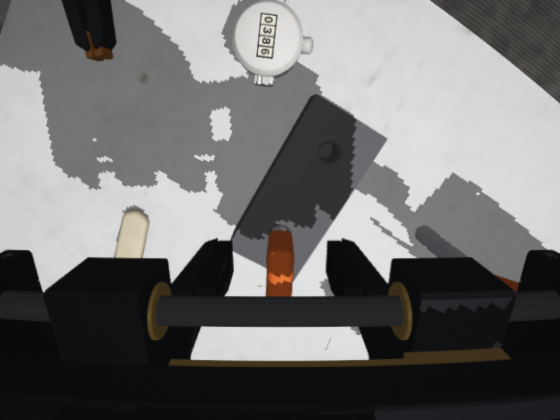

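The wing (280,260) sits centred between the open fingers. I close, then lift.

{"method": "arm_command", "body": {
  "plan": [
    [0.0,0,0,0,0],
    [0.0,0,0,0,0],
    [0.0,0,0,0,0],
    [0.0,0,0,0,0],
    [0.0,0,0,0,0],
    [0.0,0,0,0,0],
    [0.0,0,0,0,0]
  ],
  "force": 50
}}

```text
clock: 4.38
tool_pos: [0.4337, 0.1952, 0.0683]
eef_rot: [0.354, 0.612, -0.354, 0.612]
contact_force: [0.9, 0.3, 0.4]
opening: 0.13
```

{"method": "arm_command", "body": {
  "plan": [
    [0,-0.01,0,0,0],
    [0,-0.02,0,0,0],
    [0,-0.03,0,0,0],
    [0,-0.03,0,0,0],
    [0,-0.02,0,0,0],
    [0,0,0,0,0],
    [0,0,0,0,0]
  ]
}}

```text
clock: 5.25
tool_pos: [0.4333, 0.195, 0.1779]
eef_rot: [0.354, 0.612, -0.354, 0.612]
contact_force: [-0.1, 0.2, -0.6]
opening: 0.132
```

```bash
python3 - <<'E'
from h import *
s=r.get_state(); print(s['clock'],s['tool_pos'],s['contact_force'].round(2),s['opening'],s['q'].round(2)); snap('wrist','wrist3'); snap('scene','scene3')
a=cv2.imread('pics/scene3.png')[120:400,140:360]
cv2.imwrite('pics/c3.png',cv2.resize(a,None,fx=2.1,fy=2.1,interpolation=cv2.INTER_CUBIC))
M=R.from_quat(s['eef_rot']).as_matrix(); print(M.round(4), M.T@(np.array([.537,-.107,0])-s['tool_pos']*[1,1,0]))
E
```

```text
5.25 [0.43332672 0.19502871 0.17794102] [-0.11  0.17 -0.58] 0.13183821320146985 [-0.5   0.6  -0.04  2.07  0.05  0.47 -0.05]
[[-7.000e-04  8.668e-01  4.987e-01]
 [-3.000e-04  4.987e-01 -8.668e-01]
 [-1.000e+00 -7.000e-04 -1.000e-04]] [ 1.32162646e-05 -6.07547558e-02  3.13493781e-01]
```

View pics/wrist3.png

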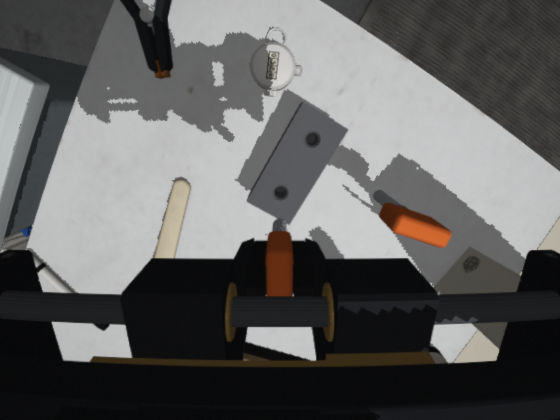

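View pics/c3.png

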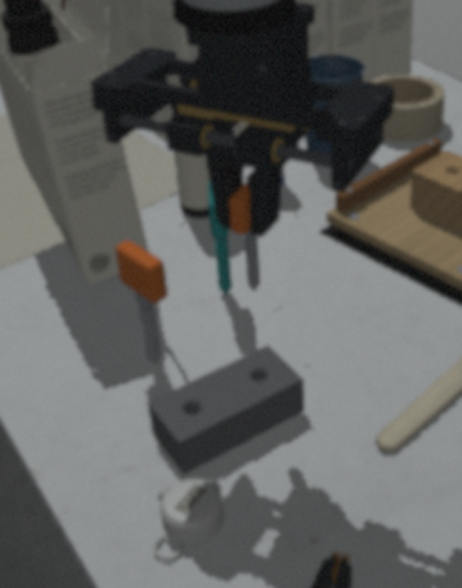

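The screw is held and lifted out; its tip shows at wrist (280,226). I carry it to the jig.

{"method": "arm_command", "body": {
  "plan": [
    [0,0,-0.004,0.018,0],
    [0,0,-0.0068,0.0355,0],
    [0,0,-0.0075,0.039,0],
    [0,0,-0.0075,0.039,0],
    [0,0,-0.0075,0.039,0],
    [0,0,-0.0075,0.039,0],
    [0,0,-0.0075,0.039,0],
    [0,0,-0.0065,0.035,0],
    [0,0,-0.006,0.03,0],
    [0,0,0,0,0],
    [0,0,0,0,0],
    [0,0,0,0,0]
  ]
}}

```text
clock: 6.85
tool_pos: [0.5369, -0.1051, 0.178]
eef_rot: [0.353, 0.613, -0.353, 0.612]
contact_force: [-0.5, 0.3, -0.5]
opening: 0.137
```

```bash
python3 - <<'E'
from h import *
s=r.get_state(); print(s['clock'],s['tool_pos'],s['contact_force'].round(2),s['opening'],s['q'].round(2)); snap('wrist','wrist4'); snap('scene','scene4'); snap('top','top4')
a=cv2.imread('pics/scene4.png')[90:280,270:450]
cv2.imwrite('pics/c4.png',cv2.resize(a,None,fx=3,fy=3,interpolation=cv2.INTER_CUBIC))
a=cv2.imread('pics/wrist4.png')[150:300,200:360]
cv2.imwrite('pics/w4.png',np.clip(1.5*cv2.resize(a,None,fx=4,fy=4,interpolation=cv2.INTER_CUBIC),0,255))
M=R.from_quat(s['eef_rot']).as_matrix(); print(M.round(4), M.T@(np.array([.537,-.107,0])-s['tool_pos']*[1,1,0]))
E
```

```text
6.85 [ 0.53689523 -0.10511288  0.17799364] [-0.54  0.33 -0.46] 0.13704475221967813 [ 0.19  0.67 -0.13  1.86  0.14  0.62  0.5 ]
[[-1.100e-03  8.656e-01  5.007e-01]
 [ 1.100e-03  5.007e-01 -8.656e-01]
 [-1.000e+00 -4.000e-04 -1.500e-03]] [-2.12337008e-06 -8.54242255e-04  1.68596211e-03][ WARN:0@3.300] global loadsave.cpp:1063 imwrite_ Unsupported depth image for selected encoder is fallbacked to CV_8U.
```

View pics/wrist4.png

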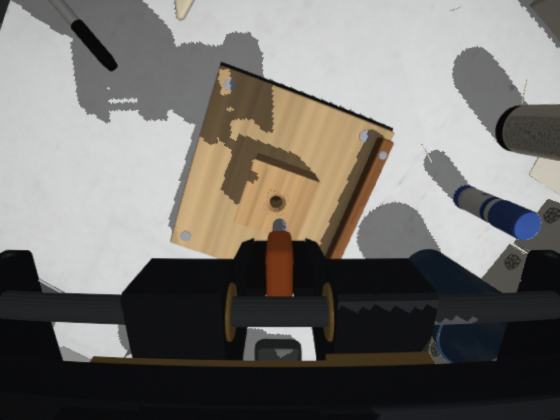

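View pics/c4.png

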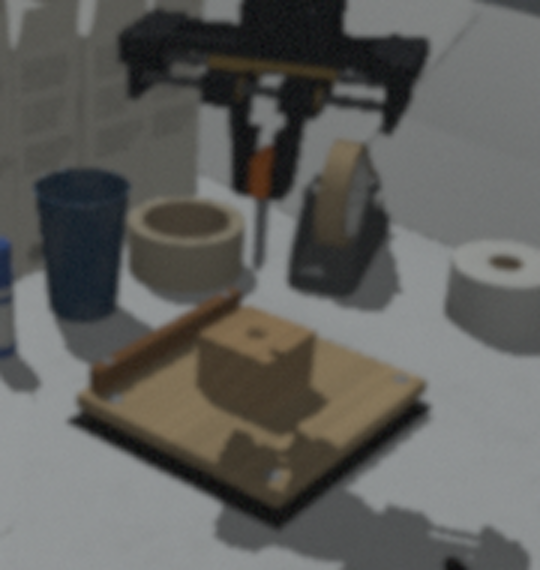

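View pics/w4.png

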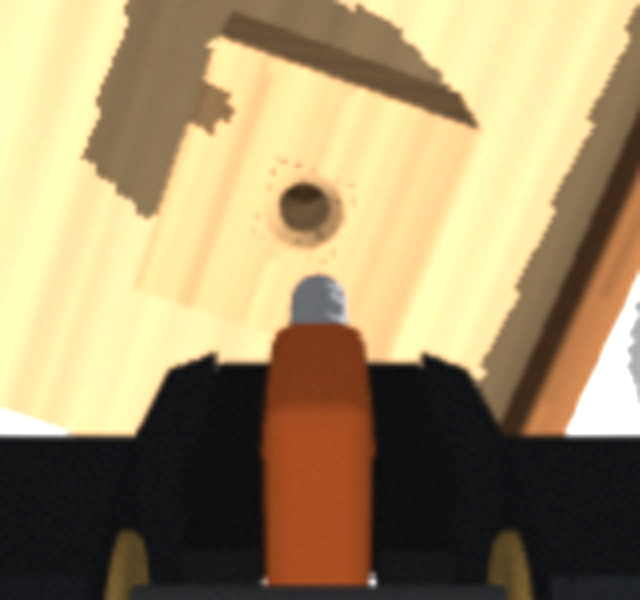

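The wrist picture shows the hole rim at (276.7,203) and the tip at (280,222). I work out the relative offset.

```bash
python3 - <<'E'
from h import *
z,cal,T=load('wrist4'); M=R.from_quat(z['rot']).as_matrix()
uv=[(u,v) for v in range(218,232,2) for u in range(274,287,2)]
P=bydepth('wrist4',uv); Q=(P-z['pos'])@M
for a,q,p in zip(uv,Q,P):
    if a[0] in (278,280,282): print(a,(q*1000).round(1))
hp=onplane('wrist4',[(276.7,203),(276,201.5)],.071); print('hole',hp, ((hp-z['pos'])@M*1000).round(2))
# axis ray at tool x=.05 via shank silhouette edges at row 229
d=ray(cal,T,[(273.2,227),(286.8,227),(280,219)])@np.array(cal['mount'])[:3,:3].T; e=np.array(cal['mount'])[:3,3]
for x in (.045,.05,.055,.0585): print(x,(e+d*((x-e[0])/d[:,0])[:,None]).round(4).tolist())
uv,P,Q,t=wing('wrist4',(255,225,305,300)); 
print('wing tool',np.percentile(Q,[1,50,99],axis=0).round(4))
for n in ('top4',):
    g=load(n)[0]['p']; cv2.imwrite('pics/t4.png',cv2.resize(g[175:275,290:395,::-1],None,fx=5,fy=5,interpolation=cv2.INTER_CUBIC))
E
```

```text
(278, 218) [105.3  -1.5  15.9]
(280, 218) [106.    0.3  16.1]
(282, 218) [105.3   2.   15.9]
(278, 220) [49.9 -1.3 -2.2]
(280, 220) [46.1  0.1 -3.6]
(282, 220) [49.7  1.5 -2.3]
(278, 222) [41.8 -1.2 -3.7]
(280, 222) [42.2  0.1 -3.6]
(282, 222) [46.2  1.5 -2.1]
(278, 224) [39.6 -1.2 -3.1]
(280, 224) [39.5  0.1 -3.2]
(282, 224) [39.7  1.4 -3.1]
(278, 226) [34.8 -1.2 -3.6]
(280, 226) [34.8  0.1 -3.5]
(282, 226) [35.6  1.4 -3.2]
(278, 228) [31.4 -1.2 -3.5]
(280, 228) [33.   0.1 -2.9]
(282, 228) [32.2  1.4 -3.2]
(278, 230) [28.7 -1.2 -3.2]
(280, 230) [29.   0.1 -3.1]
(282, 230) [28.9  1.3 -3.1]
hole [[ 0.53570165 -0.10840753  0.071     ]
 [ 0.53447986 -0.10751977  0.071     ]] [[106.99  -2.64   2.41]
 [106.99  -3.26   1.03]]
0.045 [[0.045, -0.0045, 0.0011], [0.045, 0.0048, 0.0011], [0.045, 0.0001, -0.0047]]
0.05 [[0.05, -0.0046, 0.003], [0.05, 0.0049, 0.003], [0.05, 0.0001, -0.0029]]
0.055 [[0.055, -0.0047, 0.005], [0.055, 0.005, 0.005], [0.055, 0.0002, -0.0011]]
0.0585 [[0.0585, -0.0048, 0.0063], [0.0585, 0.0051, 0.0063], [0.0585, 0.0002, 0.0001]]
wing tool [[-0.0783 -0.0062 -0.0269]
 [-0.0303 -0.0005 -0.0112]
 [-0.0072  0.0053  0.0044]]
```

{"method": "arm_command", "body": {
  "plan": [
    [0,0.007,-0.0013,0.0004,0],
    [0,0.012,-0.0013,0.0004,0],
    [0,0.012,0,0,0],
    [0,0.007,0,0,0],
    [0,0,0,0,0],
    [0,0,0,0,0]
  ]
}}

```text
clock: 7.75
tool_pos: [0.5357, -0.1088, 0.1404]
eef_rot: [0.354, 0.612, -0.354, 0.612]
contact_force: [0.5, -0.1, -1.0]
opening: 0.13
```

```bash
python3 - <<'E'
from h import *
s=r.get_state(); print(s['clock'],s['tool_pos'],s['contact_force'].round(2)); snap('wrist','wrist5'); snap('scene','scene5')
a=cv2.imread('pics/scene5.png')[130:270,300:440]
b=cv2.imread('pics/wrist5.png')[190:270,240:320]
f=lambda x:cv2.resize(x,(400,400),interpolation=cv2.INTER_CUBIC)
cv2.imwrite('pics/c5.png',np.hstack([f(a),f(b)]))
E
```

```text
7.75 [ 0.53569816 -0.10882797  0.1404242 ] [ 0.5  -0.07 -0.96]
```

View pics/c5.png

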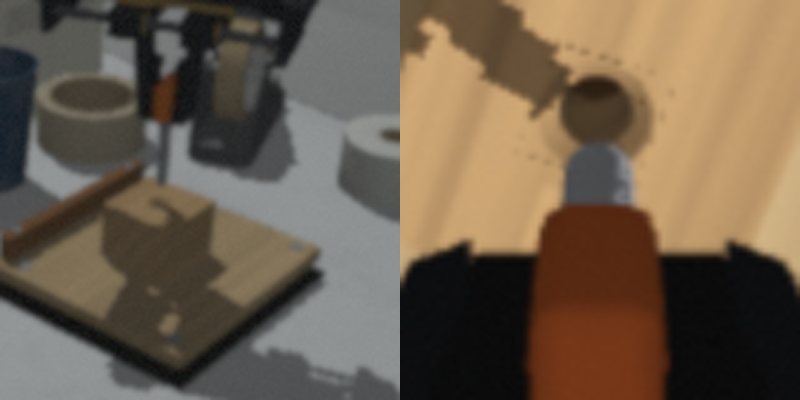

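```bash
python3 - <<'E'
from h import *
z,cal,T=load('wrist5'); M=R.from_quat(z['rot']).as_matrix()
hp=onplane('wrist5',[(280,212.5),(280,211.5)],.071); print('hole',hp, ((hp-z['pos'])@M*1000).round(2))
P=bydepth('wrist5',[(u,v) for v in range(220,232,2) for u in (280,)]); print(((P-z['pos'])@M*1000).round(1))
E
```

```text
hole [[ 0.53526903 -0.10765675  0.071     ]
 [ 0.53487015 -0.10696331  0.071     ]] [[69.42  0.19 -1.24]
 [69.42  0.19 -2.04]]
[[47.   0.1 -3.3]
 [42.4  0.1 -3.5]
 [40.1  0.1 -2.9]
 [35.4  0.1 -3.3]
 [33.   0.1 -2.9]
 [28.   0.1 -3.5]]
```

{"method": "arm_command", "body": {
  "plan": [
    [0,0.004,0,-0.0013,0],
    [0,0.004,0,-0.0012,0],
    [0,0,0,0,0],
    [0,0,0,0,0],
    [0,0,0,0,0]
  ]
}}

```text
clock: 8.48
tool_pos: [0.5343, -0.1067, 0.1324]
eef_rot: [0.354, 0.612, -0.354, 0.612]
contact_force: [-0.2, 0.8, -0.8]
opening: 0.132
```

```bash
python3 - <<'E'
from h import *
s=r.get_state(); print(s['clock'],s['tool_pos'],s['contact_force'].round(2)); snap('wrist','wrist6'); snap('scene','scene6')
a=cv2.imread('pics/scene6.png')[160:240,310:390]
b=cv2.imread('pics/wrist6.png')[195:255,250:310]
f=lambda x:cv2.resize(x,(400,400),interpolation=cv2.INTER_CUBIC)
cv2.imwrite('pics/c6.png',np.hstack([f(a),f(b)]))
z,cal,T=load('wrist6'); M=R.from_quat(z['rot']).as_matrix()
hp=onplane('wrist6',[(280,u) for u in (200,205,210,215,220,225)],.071); print(((hp-z['pos'])@M*1000).round(2))
E
```

```text
8.475 [ 0.5343364  -0.10667882  0.13235911] [-0.16  0.85 -0.78]
[[ 61.36   0.17 -13.44]
 [ 61.36   0.17  -9.66]
 [ 61.36   0.17  -5.85]
 [ 61.36   0.17  -1.99]
 [ 61.36   0.17   1.9 ]
 [ 61.36   0.17   5.84]]
```

View pics/c6.png

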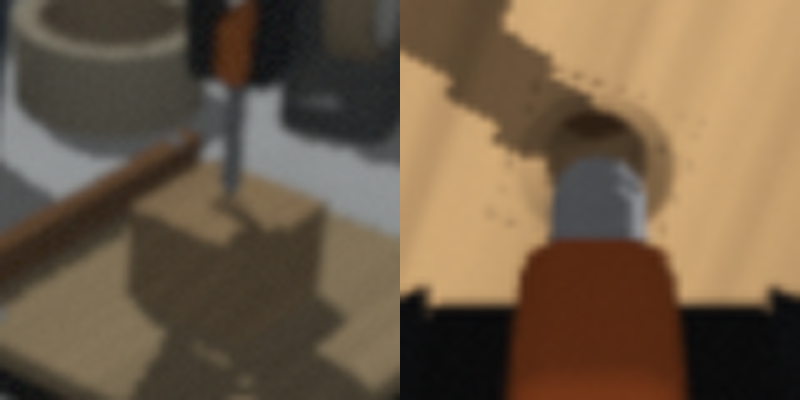

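In the crop the tip (280,219) stands just behind the countersink centre. The sideways alignment is good. I shift 0.8 mm along -z and enter slowly, watching the force.

{"method": "arm_command", "body": {
  "plan": [
    [0,0.001,0,-0.0008,0],
    [0,0.001,0,0,0],
    [0,0.001,0,0,0],
    [0,0.001,0,0,0],
    [0,0.001,0,0,0],
    [0,0.001,0,0,0]
  ]
}}

```text
clock: 9.32
tool_pos: [0.5338, -0.106, 0.1262]
eef_rot: [0.354, 0.612, -0.354, 0.612]
contact_force: [0.4, 0.2, -1.2]
opening: 0.131
```

```bash
python3 - <<'E'
from h import *
s=r.get_state(); M=R.from_quat(s['eef_rot']).as_matrix();print(s['clock'],s['tool_pos'],(M.T@s['contact_force']).round(2),(M.T@s['moment']).round(3)); snap('wrist','wrist7')
b=cv2.imread('pics/wrist7.png')[195:255,250:310]
cv2.imwrite('pics/c7.png',cv2.resize(b,(400,400),interpolation=cv2.INTER_CUBIC))
s=r.get_state(); print((M.T@s['contact_force']).round(2),(M.T@s['moment']).round(3),s['tool_pos'])
E
```

```text
9.325 [ 0.53383001 -0.10595142  0.12620884] [1.2  0.39 0.04] [-0.057 -0.032 -0.068]
[0.73 0.06 0.34] [-0.026 -0.047 -0.006] [ 0.5337671  -0.1059678   0.12610756]
```

View pics/c7.png

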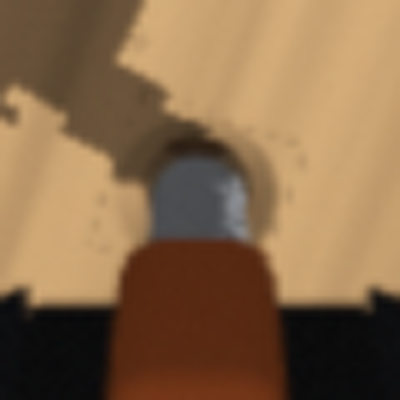

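No contact yet and the tip is inside the countersink. I continue down in small steps.

{"method": "arm_command", "body": {
  "plan": [
    [0,0.0012,0,0,0],
    [0,0.0012,0,0,0],
    [0,0.0012,0,0,0],
    [0,0.0012,0,0,0],
    [0,0,0,0,0]
  ]
}}

```text
clock: 10.0
tool_pos: [0.5338, -0.106, 0.1214]
eef_rot: [0.354, 0.612, -0.354, 0.612]
contact_force: [0.1, -0.2, -0.1]
opening: 0.132
```

```bash
cat > st.py <<'E'
from h import *
s=r.get_state(); M=R.from_quat(s['eef_rot']).as_matrix();print(s['clock'],s['tool_pos'].round(5),'Ftool',(M.T@s['contact_force']).round(2),(M.T@s['moment']).round(3),s['opening'].round(3),'q7',s['q'][6].round(3),'yaw',np.degrees(np.arctan2(M[1,1],M[0,1])).round(2))
E
python3 st.py
```

```text
Traceback (most recent call last):
  File "st.py", line 2, in <module>
    s=r.get_state(); M=R.from_quat(s['eef_rot']).as_matrix();print(s['clock'],s['tool_pos'].round(5),'Ftool',(M.T@s['contact_force']).round(2),(M.T@s['moment']).round(3),s['opening'].round(3),'q7',s['q'][6].round(3),'yaw',np.degrees(np.arctan2(M[1,1],M[0,1])).round(2))
                                                                                                                                                                          ^^^^^^^^^^^^^^^^^^
AttributeError: 'float' object has no attribute 'round'
```

{"method": "arm_command", "body": {
  "plan": [
    [0,0.002,0,0,0],
    [0,0.002,0,0,0],
    [0,0.002,0,0,0],
    [0,0.002,0,0,0],
    [0,0.002,0,0,0],
    [0,0,0,0,0]
  ]
}}

```text
clock: 10.75
tool_pos: [0.5338, -0.106, 0.1113]
eef_rot: [0.354, 0.612, -0.354, 0.612]
contact_force: [-0.8, -0.0, -1.1]
opening: 0.131
```

```bash
sed -i "s/s\['opening'\].round(3)/round(s['opening'],3)/" st.py; python3 st.py
```

```text
10.75 [ 0.53379 -0.10601  0.11131] Ftool [ 1.12 -0.73 -0.4 ] [-0.033 -0.195 -0.082] 0.131 q7 0.472 yaw 29.91
```

{"method": "arm_command", "body": {
  "plan": [
    [0,0.001,0,0,0],
    [0,0.001,0,0,0],
    [0,0.001,0,0,0],
    [0,0.001,0,0,0]
  ]
}}

```text
clock: 11.25
tool_pos: [0.5338, -0.106, 0.1074]
eef_rot: [0.354, 0.612, -0.354, 0.612]
contact_force: [-0.0, -1.0, -0.2]
opening: 0.127
```

{"method": "arm_command", "body": {
  "plan": [
    [0,0.001,0,0,0],
    [0,0.001,0,0,0],
    [0,0.001,0,0,0]
  ]
}}

```text
clock: 11.62
tool_pos: [0.5339, -0.106, 0.1044]
eef_rot: [0.354, 0.612, -0.354, 0.612]
contact_force: [-0.7, -0.9, 0.1]
opening: 0.127
```

```bash
python3 st.py
```

```text
11.625 [ 0.53385 -0.10599  0.10442] Ftool [-0.13 -1.07  0.44] [ 0.002 -0.192 -0.078] 0.127 q7 0.47 yaw 29.91
```

Depth is about 25 mm and there is still no end contact.

{"method": "arm_command", "body": {
  "plan": [
    [0,0.001,0,0,0],
    [0,0.001,0,0,0],
    [0,0.001,0,0,0]
  ]
}}

```text
clock: 12.0
tool_pos: [0.5339, -0.106, 0.1014]
eef_rot: [0.354, 0.612, -0.354, 0.612]
contact_force: [0.3, -0.6, 0.5]
opening: 0.132
```

{"method": "arm_command", "body": {
  "plan": [
    [0,0.001,0,0,0],
    [0,0.001,0,0,0],
    [0,0.001,0,0,0]
  ]
}}

```text
clock: 12.38
tool_pos: [0.5339, -0.106, 0.0985]
eef_rot: [0.354, 0.612, -0.354, 0.612]
contact_force: [0.0, -1.8, 1.0]
opening: 0.132
```

```bash
python3 st.py
```

```text
12.375 [ 0.53393 -0.10602  0.09848] Ftool [-1.03 -0.86  1.58] [-0.011 -0.28  -0.118] 0.132 q7 0.468 yaw 29.91
```

{"method": "arm_command", "body": {
  "plan": [
    [0,0.001,0,0,0],
    [0,0.001,0,0,0]
  ]
}}

```text
clock: 12.62
tool_pos: [0.5341, -0.1064, 0.0967]
eef_rot: [0.354, 0.612, -0.354, 0.612]
contact_force: [-0.2, -1.5, 5.0]
opening: 0.131
```

{"method": "arm_command", "body": {
  "plan": [
    [0,0.001,0,0,0],
    [0,0.001,0,0,0]
  ]
}}

```text
clock: 12.88
tool_pos: [0.5342, -0.1064, 0.0952]
eef_rot: [0.354, 0.612, -0.354, 0.612]
contact_force: [-1.0, -0.5, 10.9]
opening: 0.125
```

```bash
python3 st.py
```

```text
12.875 [ 0.53422 -0.1064   0.09524] Ftool [-10.94  -1.09  -0.1 ] [ 0.018 -0.307 -0.521] 0.125 q7 0.467 yaw 29.89
```

End contact is at TCP z of about 0.0974 (about 32 mm deep), with stiffness near 5 N/mm. I press on to about 20 N.

{"method": "arm_command", "body": {
  "plan": [
    [0,0.0008,0,0,0],
    [0,0.0008,0,0,0],
    [0,0,0,0,0],
    [0,0,0,0,0]
  ]
}}

```text
clock: 13.38
tool_pos: [0.5343, -0.1064, 0.0943]
eef_rot: [0.354, 0.611, -0.354, 0.613]
contact_force: [-2.2, -0.2, 13.8]
opening: 0.132
```

```bash
python3 st.py
```

```text
13.375 [ 0.53427 -0.1064   0.09431] Ftool [-13.79  -2.    -0.93] [-0.039 -0.137 -0.679] 0.132 q7 0.467 yaw 29.89
```

{"method": "arm_command", "body": {
  "plan": [
    [0,0.0008,0,0,0],
    [0,0.0008,0,0,0],
    [0,0,0,0,0],
    [0,0,0,0,0]
  ]
}}

```text
clock: 13.88
tool_pos: [0.5344, -0.1064, 0.0932]
eef_rot: [0.354, 0.611, -0.354, 0.613]
contact_force: [-2.4, -1.4, 18.3]
opening: 0.135
```

```bash
python3 st.py
```

```text
13.875 [ 0.53441 -0.10643  0.0932 ] Ftool [-18.27  -2.78   0.08] [ 0.009  0.002 -0.841] 0.135 q7 0.466 yaw 29.89
```

18 N now. The shank axis lies about 1.8 mm along tool +z, so I turn with a compensating dy and follow it down.

{"method": "arm_command", "body": {
  "plan": [
    [0,0.0004,0.00017,0,0.1],
    [0,0.0002,0.00017,0,0.1],
    [0,0.0002,0.00017,0,0.1],
    [0,0.0002,0.00017,0,0.1]
  ]
}}

```text
clock: 14.38
tool_pos: [0.5351, -0.1063, 0.0924]
eef_rot: [0.47, 0.528, -0.469, 0.529]
contact_force: [-2.1, -0.9, 20.4]
opening: 0.129
```

```bash
python3 st.py
```

```text
14.375 [ 0.53508 -0.10626  0.09236] Ftool [-20.42  -2.14   0.69] [ 0.041 -0.327 -0.885] 0.129 q7 0.223 yaw 6.77
```

{"method": "arm_command", "body": {
  "plan": [
    [0,0.00015,0.00017,0,0.1],
    [0,0.00015,0.00017,0,0.1],
    [0,0.00015,0.00017,0,0.1],
    [0,0.00015,0.00017,0,0.1]
  ]
}}

```text
clock: 14.88
tool_pos: [0.5357, -0.1063, 0.0918]
eef_rot: [0.566, 0.424, -0.565, 0.425]
contact_force: [-3.0, -1.0, 21.2]
opening: 0.13
```

```bash
python3 st.py
```

```text
14.875 [ 0.53575 -0.10629  0.0918 ] Ftool [-21.16  -2.51   1.78] [-0.028 -0.638 -0.739] 0.13 q7 -0.014 yaw -16.14
```

{"method": "arm_command", "body": {
  "plan": [
    [0,0.0001,0.00017,0,0.1],
    [0,0.0001,0.00017,0,0.1],
    [0,0.0001,0.00017,0,0.1],
    [0,0.0001,0.00017,0,0.1]
  ]
}}

```text
clock: 15.38
tool_pos: [0.5364, -0.1066, 0.0914]
eef_rot: [0.639, 0.304, -0.638, 0.305]
contact_force: [-2.9, -0.9, 19.9]
opening: 0.134
```

```bash
python3 st.py
```

```text
15.375 [ 0.53639 -0.1066   0.09137] Ftool [-19.92  -1.6    2.51] [-0.021 -0.853 -0.483] 0.134 q7 -0.252 yaw -39.07
```

{"method": "arm_command", "body": {
  "plan": [
    [0,0.00013,0.00017,0,0.1],
    [0,0.00013,0.00017,0,0.1],
    [0,0.00013,0.00017,0,0.1],
    [0,0.00013,0.00017,0,0.1],
    [0,0,0,0,0],
    [0,0,0,0,0]
  ]
}}

```text
clock: 16.12
tool_pos: [0.5368, -0.1071, 0.0908]
eef_rot: [0.687, 0.172, -0.685, 0.173]
contact_force: [-3.0, 0.2, 21.2]
opening: 0.13
```

```bash
python3 st.py; python3 - <<'E'
from h import *
snap('wrist','wrist8'); snap('scene','scene8')
a=cv2.imread('pics/scene8.png')[140:240,300:400]
b=cv2.imread('pics/wrist8.png')[180:280,230:330]
f=lambda x:cv2.resize(x,(400,400),interpolation=cv2.INTER_CUBIC)
cv2.imwrite('pics/c8.png',np.hstack([f(a),f(b)]))
E
```

```text
16.125 [ 0.5368  -0.10713  0.09083] Ftool [-21.19  -1.54   2.46] [-0.058 -0.913 -0.21 ] 0.13 q7 -0.492 yaw -61.8
```

View pics/c8.png

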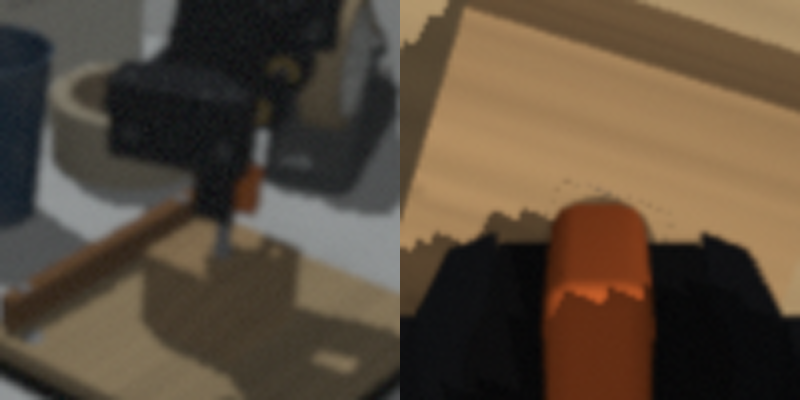

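Turned 1.6 rad, with the push at 18–21 N. The tip went about 1.8 mm deeper, which is about 1.5 rad of thread. I unload before letting go.

{"method": "arm_command", "body": {
  "plan": [
    [0,-0.001,0,0,0],
    [0,-0.001,0,0,0],
    [0,-0.001,0,0,0],
    [0,-0.001,0,0,0],
    [0,-0.001,0,0,0],
    [0,0,0,0,0]
  ]
}}

```text
clock: 16.98
tool_pos: [0.5364, -0.107, 0.0942]
eef_rot: [0.686, 0.172, -0.685, 0.173]
contact_force: [-1.3, -2.8, 5.9]
opening: 0.13
```

```bash
python3 st.py
```

```text
16.975 [ 0.53645 -0.10702  0.09422] Ftool [-5.92  1.89  2.46] [ 0.021 -0.548  0.344] 0.13 q7 -0.495 yaw -61.79
```

{"method": "arm_command", "body": {
  "plan": [
    [0,-0.0008,0,0,0],
    [0,-0.0004,0,0,0],
    [0,0,0,0,0],
    [0.02,0,0,0,0],
    [0.04,0,0,0,0],
    [0.05,0,0,0,0],
    [0.05,0,0,0,0],
    [0.05,0,0,0,0]
  ],
  "force": 10
}}

```text
clock: 17.98
tool_pos: [0.5362, -0.1064, 0.095]
eef_rot: [-0.686, -0.173, 0.686, -0.172]
contact_force: [0.1, -0.2, -0.7]
opening: 0.569
```

```bash
python3 st.py; python3 - <<'E'
from h import *
snap('wrist','wrist9')
E
```

```text
17.975 [ 0.53619 -0.10644  0.09496] Ftool [0.71 0.17 0.03] [-0.038 -0.14  -0.088] 0.569 q7 -0.496 yaw -61.76
```

View pics/wrist9.png

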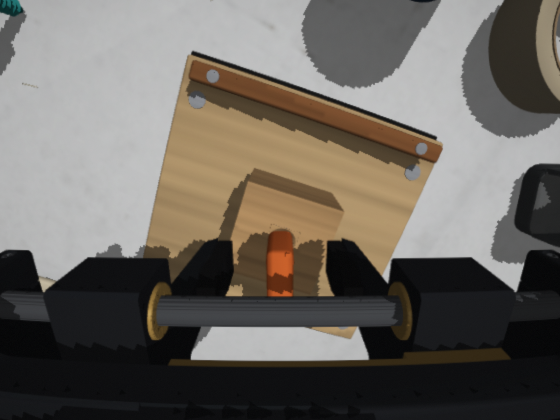

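The screw (280,262) stands clear between the open fingers. I retreat straight up and look.

{"method": "arm_command", "body": {
  "plan": [
    [0.05,-0.01,0,0,0],
    [0.05,-0.02,0,0,0],
    [0.05,-0.03,0,0,0],
    [0.05,-0.03,0,0,0],
    [0.05,-0.02,0,0,0],
    [0.05,0,0,0,0],
    [0.05,0,0,0,0]
  ]
}}

```text
clock: 18.9
tool_pos: [0.5357, -0.1062, 0.2045]
eef_rot: [-0.685, -0.173, 0.686, -0.172]
contact_force: [0.6, -0.8, -0.7]
opening: 0.564
```

```bash
python3 st.py; python3 - <<'E'
from h import *
snap('wrist','wrist10'); snap('scene','scene10')
a=cv2.imread('pics/scene10.png')[150:250,310:410]
b=cv2.imread('pics/wrist10.png')[130:270,210:350]
f=lambda x:cv2.resize(x,(400,400),interpolation=cv2.INTER_CUBIC)
cv2.imwrite('pics/c10.png',np.hstack([f(a),f(b)]))
uv,P,Q,t=wing('wrist10',(255,150,305,260)); print(uv.min(0),uv.max(0),P[t].mean(0),P[t].min(0),P[t].max(0))
E
```

```text
18.9 [ 0.53574 -0.10625  0.20454] Ftool [ 0.7   0.95 -0.19] [-0.058 -0.154 -0.031] 0.564 q7 -0.571 yaw -61.75
[272 183] [288 231] [ 0.53543588 -0.1065317   0.12574416] [ 0.51810006 -0.11892738  0.12176869] [ 0.55200941 -0.09475047  0.12822154]
```

View pics/c10.png

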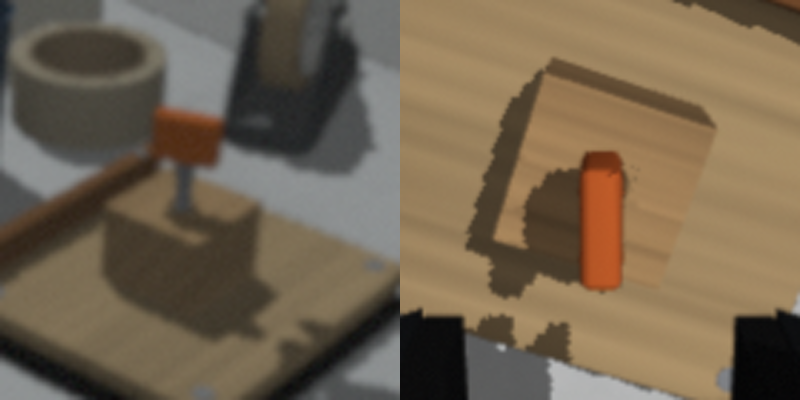

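View pics/scene10.png

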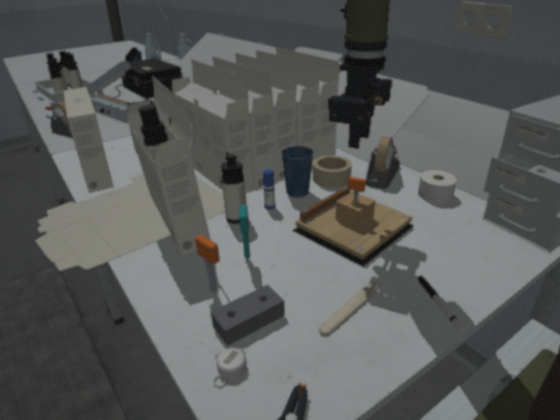

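```bash
python3 -c "
from plant import r
print(r.finish_job())"
```

```text
the job is handed in; nothing more can be done
None
```

I took the smaller orange wing screw out of the rack and stood it in the pilot hole. The tip touched the end of the hole at about 32 mm. I turned it 1.6 rad clockwise and let go after about 18 s. The job is handed in, but no verdict is reported.

**Thread:** the downward force read 18–21 N at each stop during the turn. The drop in height, corrected for the springy board, gives about 1.8 mm of cut, or roughly 1.5 rad. This is worked out from height and force; I could not read the thread joint directly.

**Last checks:**
- The wing's top is at about 0.126 m, so its centre is about 41 mm above the mouth (the limit is 53.5 mm).
- The wing is about 1.5 mm sideways from where the wrist camera put the hole, and the screw looks upright in the pictures.
- The pump bottle and glue stick look unmoved in the final picture, and the gripper is about 0.1 m clear of the screw.

**Disagreements:** the top and wrist cameras differed by about 2 mm on the hole position. I followed the wrist camera, and the screw went in with no noticeable force. The shank sat about 2 mm off the tool axis, so I corrected for that while turning; about 3 N of sideways force remained.

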